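# Square a flat-edged disc to the bar of a drilling jig

## Robot

A 6-joint arm with a two-finger parallel gripper is mounted at the origin on a cart in front of the work surface, level with it; the furniture and walls round the work are solid. World frame = base frame: x ahead of the robot, y to its left, z up, the work surface at z = 0. Lengths are in m, angles in rad, forces in N, time in s.
With the tool pointing down it reaches from about 0.35 to 0.8 m from the base axis. Payload 7.3 kg.
Tool frame: the origin (TCP) lies on the centre line of the jaws, within the pads' length; the fingertips stand 22 mm ahead of it and the grasp point (between the pads) lies 3 mm ahead of it (manip.finger_overhang is the distance from the TCP to the fingertips, in m); z points along the fingers, y is the line along which they close (so a half turn about z gives the same grasp; the last joint's range is limited). The gripper opens to 85 mm and grips with 20 to 120 N. Pads are 22 mm wide; open, the fingers measure 114 mm over their backs; the gripper's body (76 mm by 85 mm) begins 54 mm behind the grasp point. The pads swing forward as they close: fully open they stand 13 mm farther back than shut.
Start: joints at [1.011, 0.342, 1.524, -0, 1.275, -0.146], TCP at [0.211, 0.481, 0.253] pointing down, gripper open.
Joint ranges: [-2.53, 2.53], [-0.77, 2.02], [0.04, 2.7], [-1, 4.14], [0.28, 2.66], [-3.11, 3.11]. Speed limits (rad/s): [2.57, 2.57, 3.14, 3.14, 3.14, 3.14].

## Interface

Orientations are given as a unit quaternion [x, y, z, w].
In Python, from bench import manip, snapshot, get_calibration, ticket gives the robot as it stands. The module is installed in compiled form; this text tells all that it offers.
- The arm moves only by the shell command python3 -m handwheel 'ROWS' [FORCE]. ROWS is a JSON object of lists of equal length, an entry for each row: "translation": the shift along the tool's x, y, z in units of 50 mm (1.0 is 50 mm), a list of three; "twist": the turn, a rotation vector about the tool's x, y, z in units of 6 degrees (1.0 is 6 degrees), a list of three; "jaw": the opening in per cent of the stroke, from 0 (shut) to 100 (fully open). In form: {"translation": [[x, y, z], ...], "twist": [[ax, ay, az], ...], "jaw": [jaw, ...]}. A call has 1 to 20 rows; each row is the pose to reach, as a shift and turn from the pose commanded when the call began, along the tool's axes at that moment; what a row does not reach only later rows make up. A row lasts 1/10 s, in which the tool goes at most 50 mm and 8.59 degrees, less where a joint would pass 70% of its speed; a pose out of reach is approached as far as the arm can. A call with a gripper value outside its range is refused whole. The fingers move at their own pace and stop on an object; FORCE is the grip in N (left out, the last holds). Time passes only in rows, so rows that repeat a pose let the fingers close. It gives the time, the measured TCP pose, the force, the opening and the grip force at its end, in the units of the state.
- manip.read_state(): the state, without advancing time (a new reading comes with each control period).
- snapshot(name): name is "side" or "top"; returns the picture (384x512x3 uint8, blue, green, red); there is no depth.
- get_calibration(name): a dict with "vertical_fov" (degrees; the focal length in pixels is half the picture's height over the tangent of half this angle, whatever the lens; pixels are square), "cx", "cy" (the principal point, pixels), "D" ([k1, k2, p1, p2, k3] as OpenCV has them; the pictures are not rectified), "rvec" (rotation vector, rad) and "tvec" (3), from world to camera coordinates, as OpenCV has them. Camera axes: x right, y down, z forward; pixel columns grow to the right and rows downward; lengths in m; the calibration is good to about 2 mm. A picture is of the moment at which its call begins. get_calibration takes no time and is no camera call.
- ticket.finish_job(): hands the job in; it is judged then, once.
The state is a dict: "t": time; "joint_positions": joint angles; "joint_velocities": joint speeds; "joint_torque": joint torques, N m; "eef_pos": TCP position; "tcp_rot": TCP orientation; "wrist_force": force on the tool from outside, world axes, zero at the start; "moment": the same for the moment, N m; "grip_width": finger opening in m; "grip_force": force on a finger pad.
Only numpy, scipy, OpenCV 4.12 (cv2) and the standard library are available. Lean on these libraries where they do the work, as an engineer would, in place of code of your own. Each camera call takes 0.05 s, during which the arm holds its last target. There are 200 camera calls.

## Task

Two steel discs lie on the drilling jig's plate: take the one with a flat cut into its edge, turn it with the fingertips and slide it until its flat lies snug along the near face of the raised bar. Keep it down on the plate all the way, leave the plain round disc where it is, and let go.

Things in the scene. Friction and masses are not known exactly. Their poses are not given: they have to be found in the camera images.
- flat_disc_centre (a point): centre, half-way up, of the loose steel disc with one straight flat on its rim: 56 mm diameter, 16 mm thick, 0.25 kg, small dark bore; it lies on the jig plate. The flat is 41 mm long, 19 mm from the centre; x points from the centre to the middle of the flat, z up. At the start the flat is turned 34 to 80 degrees counter-clockwise (from above) from facing the bar
- flat_disc_edge (a point): middle of the flat of that disc, half-way up (19 mm from the centre, same axes)
- bar_face (a point): middle (half-way up) of the alignment bar's face towards the discs. Dark steel bar, 230 mm long, 16 wide, 10 high, with three screw heads 2.5 mm high, fixed along the far edge of the grey jig plate (150 x 250 mm, 8 mm thick, fixed on short feet). This point is 29 mm above the bench, the plate's top 5 mm below it. x points from the discs into the bar, square to its face, y along it, z up
- round_disc_centre (a point): centre, half-way up, of the other disc: the same steel, diameter and thickness but fully round. It lies on the same plate, 100 to 135 mm from the flat-edged disc, to be left alone. To the right of the jig stands a typewriter, up to 0.25 m high: come in from the front or above it

How it is judged:
By the outcome, as a careful person would: the job done as asked, in the order asked, and still so for the second after the job is handed in, with the robot touching nothing.
It also fails if it takes over 32 s, if anything falls off the work surface, if the arm or the gripper's body presses on something with over 40 N, if the wrist force passes 120 N, or if a joint passes its speed limit or range.

## Working session

There is one attempt and no reset: what is moved stays moved. The work goes in short steps, Python scripts to look and compute and a shell command to move; the robot and the scene stay as the last step left them, time stands still between calls to the robot, and variables do not carry over. Pictures are saved under pics/ and viewed, at most 10 in all, crops included, and the job is handed in when it is done.

```bash
mkdir -p pics; python3 - <<'E'
from bench import manip, snapshot, get_calibration
import cv2
for n in("top","side"):
    im=snapshot(n); cv2.imwrite(f"pics/{n}0.png",im); print(n,get_calibration(n))
print(manip.read_state(), manip.finger_overhang)
E
```

```text
top {'vertical_fov': 47.46490152492385, 'cx': 253.7846428719202, 'cy': 190.39334433320712, 'D': array([-0.10853725,  0.        ,  0.        ,  0.        ,  0.        ]), 'rvec': array([ 2.19937199, -2.1533717 ,  0.07895419]), 'tvec': array([0.1943803 , 0.53865242, 0.89076669])}
side {'vertical_fov': 53.60416177600119, 'cx': 259.19603915921067, 'cy': 196.00876247848785, 'D': array([-0.01654081,  0.        ,  0.        ,  0.        ,  0.        ]), 'rvec': array([ 0.15721728, -2.80612448,  1.28282996]), 'tvec': array([ 0.54440286, -0.03463308,  0.99127896])}
{'t': 0.1, 'joint_positions': array([ 1.01103371e+00,  3.42631516e-01,  1.52488482e+00, -2.59481237e-05,
        1.27537038e+00, -1.45986969e-01]), 'joint_velocities': array([ 9.80104967e-05, -4.95966780e-04, -3.95682601e-03, -5.04613429e-04,
       -7.27885588e-04,  3.47790433e-04]), 'joint_torque': array([ 1.02962753e-03, -4.34449911e+01, -2.46490359e+01, -1.94203199e-04,
        4.66908590e-03, -3.88574847e-06]), 'eef_pos': array([0.21090321, 0.48044322, 0.2527194 ]), 'tcp_rot': array([ 2.05411344e-01,  9.78675514e-01, -6.11450082e-04, -2.11966410e-04]), 'wrist_force': array([-0.28078563,  1.35850167, -0.27024669]), 'moment': array([-0.01535742, -0.00799439, -0.01317986]), 'grip_force': 0.0, 'grip_width': 0.08526013184842568} 0.022
```

View pics/top0.png

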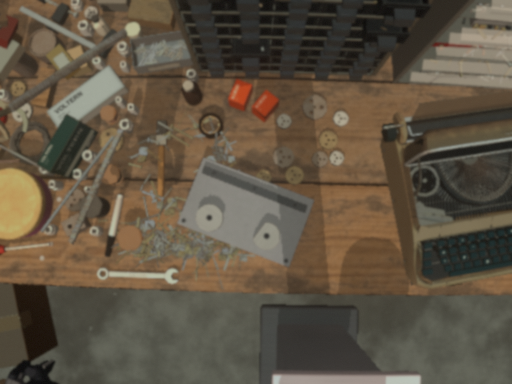

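View pics/side0.png

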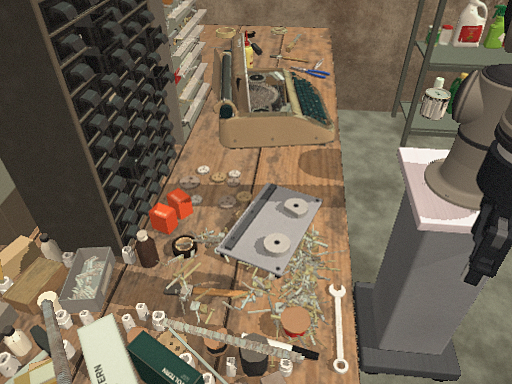

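```bash
cat > h.py <<'E'
import numpy as np, cv2
from bench import snapshot, get_calibration
def cam(n):
    c=get_calibration(n); f=192/np.tan(np.radians(c["vertical_fov"])/2)
    return np.array([[f,0,c["cx"]],[0,f,c["cy"]],[0,0,1.]]),c["D"],c["rvec"],c["tvec"]
def proj(n,P):
    K,D,r,t=cam(n); return cv2.projectPoints(np.asarray(P,float).reshape(-1,1,3),r,t,K,D)[0].reshape(-1,2)
def pix2w(n,uv,z):
    K,D,r,t=cam(n); R=cv2.Rodrigues(r)[0]
    u=cv2.undistortPoints(np.asarray(uv,float).reshape(-1,1,2),K,D).reshape(-1,2)
    d=np.c_[u,np.ones(len(u))]@R; o=-R.T@t
    return o+d*((z-o[2])/d[:,2])[:,None]
def warp(n,im,x0,x1,y0,y1,z,s):
    # image: up = +x, left = +y
    xs=np.arange(x1,x0,-s); ys=np.arange(y1,y0,-s)
    Y,X=np.meshgrid(ys,xs); p=proj(n,np.c_[X.ravel(),Y.ravel(),np.full(X.size,z)]).astype(np.float32)
    return cv2.remap(im,p[:,0].reshape(X.shape),p[:,1].reshape(X.shape),cv2.INTER_CUBIC)
E
python3 - <<'E'
from h import *
for n,uv in(("top",[(209,217),(267,235)]),("side",[(277,243),(296,206)])): print(n,pix2w(n,uv,.040).round(4))
a=pix2w("top",[(209,217),(267,235)],.04).mean(0)
x0,x1,y0,y1=a[0]-.1,a[0]+.15,a[1]-.14,a[1]+.14
print(x1,y1)
im=[warp(n,cv2.imread(f"pics/{n}0.png"),x0,x1,y0,y1,.04,.0007) for n in("top","side")]
cv2.imwrite("pics/w0.png",np.hstack(im)); print(im[0].shape)
E
```

```text
top [[0.4765 0.296  0.04  ]
 [0.4425 0.1767 0.04  ]]
side [[0.4764 0.3004 0.04  ]
 [0.4422 0.183  0.04  ]]
0.6094982600597112 0.37634233505234677
(358, 401, 3)
```

View pics/w0.png

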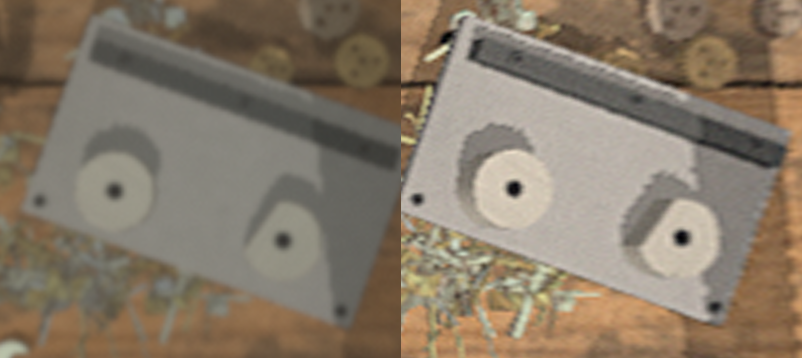

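```bash
cat >> h.py <<'E'
def disc(n,im,c,s=.00025,h=.045,thr=None):
    w=warp(n,im,c[0]-h,c[0]+h,c[1]-h,c[1]+h,.04,s); g=cv2.GaussianBlur(cv2.cvtColor(w,cv2.COLOR_BGR2GRAY),(0,0),3)
    ctr=g[g.shape[0]//2-50:g.shape[0]//2+50,g.shape[1]//2-50:g.shape[1]//2+50]
    t=thr or .5*(np.percentile(ctr,80)+np.median(g))
    cs=cv2.findContours((g>t).astype(np.uint8),0,1)[0]; k=max(cs,key=cv2.contourArea)[:,0]
    return w,g,t,np.c_[c[0]+h-k[:,1]*s,c[1]+h-k[:,0]*s]
def fitflat(P,guess):
    # full-model fit: centre + flat direction; radial = min(28, 19/cos)
    from scipy.optimize import least_squares
    def f(q):
        d=P-q[:2]; r=np.hypot(*d.T); u=np.array([np.cos(q[2]),np.sin(q[2])])
        sd=np.maximum(r-.028-q[3],d@u-.019-q[3]); return sd*1e3
    best=min((least_squares(f,[*guess,a,0],loss="soft_l1",x_scale=[.01,.01,.3,.01]) for a in np.arange(0,6.28,.4)),key=lambda r:r.cost)
    return best
E
python3 - <<'E'
from h import *
for n,g in(("top",(.4425,.1767)),("side",(.4422,.183))):
    im=cv2.imread(f"pics/{n}0.png")
    w,gr,t,P=disc(n,im,g); b=fitflat(P,g); print(n,t,len(P),b.x.round(4),np.degrees(b.x[2]),b.cost/len(P))
    v=w.copy(); 
    for p in P: v[int((g[0]+.045-p[0])/.00025),int((g[1]+.045-p[1])/.00025)]=(0,0,255)
    cv2.imwrite(f"pics/d_{n}.png",v)
    # bar: rough corners in w0 (front edge) -> gradient profile
    x1,y1=.6095,.3763; 
    off=0 
    A,B=[np.array([x1-r*.0007,y1-c*.0007]) for r,c in (((62,92),(160,385)) if n=="top" else ((60,472-401),(163,780-401)))]
    e=(B-A)/np.linalg.norm(B-A); nn=np.array([-e[1],e[0]]); 
    if nn[0]<0: nn=-nn
    gray=cv2.GaussianBlur(cv2.cvtColor(im,cv2.COLOR_BGR2GRAY),(0,0),.6).astype(np.float32)
    pts=[]
    for f in np.linspace(.05,.95,60):
        o=A+f*(B-A); dd=np.arange(-.02,.03,.0005); q=np.c_[o+dd[:,None]*nn,np.full(len(dd),.034)]
        p=proj(n,q).astype(np.float32); pr=cv2.remap(gray,p[None,:,0],p[None,:,1],1)[0]
        k=np.gradient(pr); i=np.argmin(k); pts.append((f,dd[i]*1e3))
    pts=np.array(pts); z=np.polyfit(*pts.T,1)
    for _ in range(5):
        m=abs(pts[:,1]-np.polyval(z,pts[:,0]))<1.5; z=np.polyfit(*pts[m].T,1)
    a0=A+nn*np.polyval(z,0)/1e3; b0=B+nn*np.polyval(z,1)/1e3; e=(b0-a0)/np.linalg.norm(b0-a0)
    ang=np.degrees(np.arctan2(e[0],-e[1])); nr=np.array([np.cos(np.radians(ang)),np.sin(np.radians(ang))])
    print(" bar",m.sum(),a0,b0,"normal deg",ang, "dist",(a0-b.x[:2])@nr, "flat rel",np.degrees(b.x[2])-ang)
cv2.imwrite("pics/d.png",np.hstack([cv2.imread("pics/d_top.png"),cv2.imread("pics/d_side.png")]))
E
```

```text
top 138.5 554 [ 0.4397  0.1792  0.9419 -0.0022] 53.96523412683287 0.1229621041394792
 bar 57 [0.56676914 0.31167619] [0.49243416 0.10849438] normal deg -20.09527351052695 dist 0.0737761018518729 flat rel 74.06050763735982
side 178.0 590 [ 0.4423  0.1815  0.9419 -0.0012] 53.965309965429405 0.2624964463855138
 bar 52 [0.56923607 0.32601943] [0.49175304 0.1122196 ] normal deg -19.920981376395783 dist 0.07010958387526764 flat rel 73.88629134182518
```

View pics/d.png

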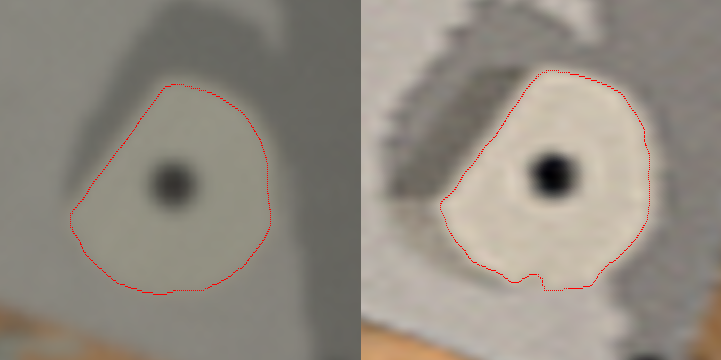

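The right-hand disc, with its bore at about (267,235) in the top picture, has the flat. Its centre is about (0.442, 0.180). The flat faces about 54° and the bar normal is about -20°, so it has to turn about -74° and then slide about 52 mm. I'll move above it with the jaw line parallel to the flat (tool y at 144°).

```bash
cat >> h.py <<'E'
def go(pos,yaw):
    "units for handwheel: target TCP position, tool-y heading deg (tool down)"
    from bench import manip
    from scipy.spatial.transform import Rotation as Ro
    s=manip.read_state(); R=Ro.from_quat(s["tcp_rot"]); a=np.radians(yaw)
    y=np.array([np.cos(a),np.sin(a),0]); z=np.array([0,0,-1.]); T=Ro.from_matrix(np.c_[np.cross(y,z),y,z])
    print("tr",(R.inv().apply(np.array(pos)-s["eef_pos"])/.05).round(3),"tw",np.degrees((R.inv()*T).as_rotvec()/6).round(3))
    print("t",s["t"],s["eef_pos"].round(4),"F",s["wrist_force"].round(1),"w",s["grip_width"],s["grip_force"])
E
python3 -c "
from h import *; go((.4422,.1795,.13),144)"
```

```text
tr [-6.656 -3.648  2.458] tw [-9.0000e-03 -1.0000e-02 -1.2951e+01]
t 0.1 [0.2109 0.4804 0.2527] F [-0.3  1.4 -0.3] w 0.08526013184842568 0.0
```

```bash
python3 -m handwheel '{"translation":[[-1.3,-0.7,0.3],[-2.6,-1.4,0.6],[-3.9,-2.1,1.0],[-5.2,-2.9,1.4],[-6.66,-3.65,1.8],[-6.66,-3.65,2.46],[-6.66,-3.65,2.46],[-6.66,-3.65,2.46],[-6.66,-3.65,2.46],[-6.66,-3.65,2.46],[-6.66,-3.65,2.46],[-6.66,-3.65,2.46],[-6.66,-3.65,2.46],[-6.66,-3.65,2.46],[-6.66,-3.65,2.46],[-6.66,-3.65,2.46]],"twist":[[0,0,-1.3],[0,0,-2.6],[0,0,-3.9],[0,0,-5.2],[0,0,-6.5],[0,0,-7.8],[0,0,-9.1],[0,0,-10.4],[0,0,-11.7],[0,0,-12.95],[0,0,-12.95],[0,0,-12.95],[0,0,-12.95],[0,0,-12.95],[0,0,-12.95],[0,0,-12.95]],"jaw":[100,100,100,100,100,100,100,100,100,100,100,100,100,100,100,100]}' 25
python3 -c "
from h import *; go((.4422,.1795,.062),144)
cv2.imwrite('pics/s1.png',cv2.resize(snapshot('side')[110:290,170:410],None,fx=3,fy=3,interpolation=2))"
```

```text
t: 1.7
eef_pos: [0.4425, 0.1801, 0.1305]
tcp_rot: [-0.454, 0.891, -0.0, 0.0]
wrist_force: [0.3, -0.3, -0.1]
grip_width: 0.0854
grip_force: 0.0
tr [ 0.014 -0.002  1.371] tw [-0.003  0.004  0.001]
t 1.7 [0.4425 0.1801 0.1305] F [ 0.3 -0.3 -0.1] w 0.08544518471821966 0.0
```

View pics/s1.png

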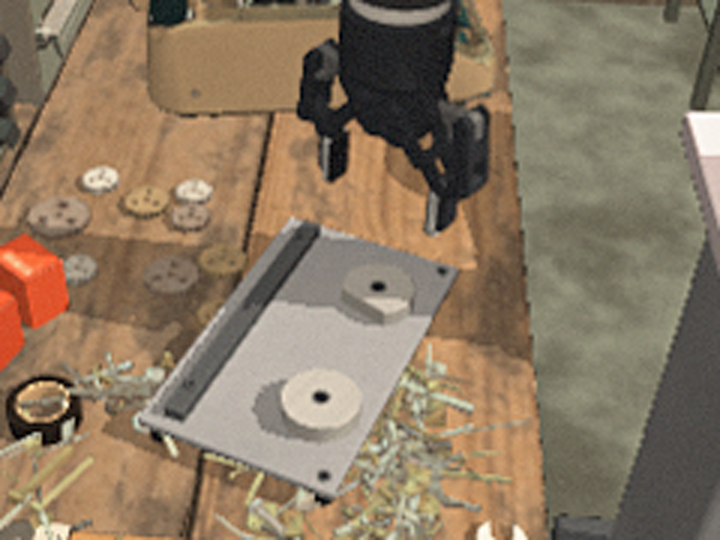

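The gripper hangs over the flat disc with a finger beyond each end of the flat. The open fingertips are at about (315,187) and (281,170) in the side picture. I'll lower, and use those tips to find how far back they stand.

```bash
python3 - <<'E'
from h import *
u=np.array([np.cos(np.radians(144)),np.sin(np.radians(144))])
for z in(.105,.115,.125):
    print(z,[proj("side",[*(np.array([.4425,.1801])+s*.044*u),z])[0].round(1) for s in(1,-1)])
E
python3 -m handwheel '{"translation":[[0.01,0,0.5],[0.01,0,1.0],[0.01,0,1.37],[0.01,0,1.37],[0.01,0,1.37]],"twist":[[0,0,0],[0,0,0],[0,0,0],[0,0,0],[0,0,0]],"jaw":[100,100,100,100,100]}' 25
```

```text
0.105 [array([314.1, 191.8]), array([282.1, 174.7])]
0.115 [array([314.5, 188.2]), array([282.3, 171.1])]
0.125 [array([314.9, 184.5]), array([282.5, 167.5])]
t: 2.25
eef_pos: [0.4424, 0.1794, 0.0621]
tcp_rot: [-0.454, 0.891, 0.0, -0.0]
wrist_force: [0.9, -0.1, 0.2]
grip_width: 0.0851
grip_force: 0.0
```

```bash
python3 -m handwheel '{"translation":[[0,0,0.17],[0,0,0.34],[0,0,0.34],[0,0,0.34],[0,0,0.34],[0,0,0.34],[0,0,0.34],[0,0,0.34],[0,0,0.34],[0,0,0.34],[0,0,0.34],[0,0,0.34]],"twist":[[0,0,0],[0,0,0],[0,0,0],[0,0,0],[0,0,0],[0,0,0],[0,0,0],[0,0,0],[0,0,0],[0,0,0],[0,0,0],[0,0,0]],"jaw":[100,100,85,75,70,66,60,60,60,60,60,60]}' 25
python3 - <<'E'
from h import *
go((.4422,.1795,.045),70)
cv2.imwrite('pics/s2.png',cv2.resize(snapshot('side')[150:270,230:390],None,fx=5,fy=5,interpolation=2))
E
```

```text
t: 3.45
eef_pos: [0.4424, 0.1794, 0.0453]
tcp_rot: [-0.454, 0.891, 0.0, 0.0]
wrist_force: [-1.3, 0.3, 6.0]
grip_width: 0.0547
grip_force: 26.3
tr [0.002 0.004 0.006] tw [1.0000e-03 7.0000e-03 1.2331e+01]
t 3.45 [0.4424 0.1794 0.0453] F [-1.3  0.3  6. ] w 0.05474048375919656 26.342113326209073
```

View pics/s2.png

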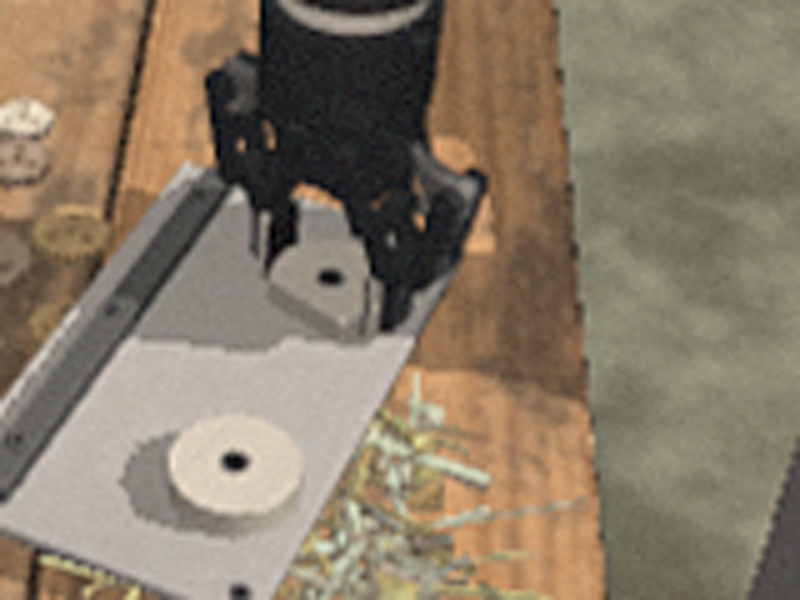

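The fingers hold the disc at both ends of the flat, width 54.7 mm, and the bore shows at (329,277) in the crop. The round disc is untouched. Next I turn it in place by -74°.

```bash
python3 -m handwheel '{"translation":[[0,0,0],[0,0,0],[0,0,0],[0,0,0],[0,0,0],[0,0,0],[0,0,0],[0,0,0],[0,0,0],[0,0,0],[0,0,0],[0,0,0],[0,0,0],[0,0,0],[0,0,0],[0,0,0],[0,0,0],[0,0,0]],"twist":[[0,0,0.5],[0,0,1.3],[0,0,2.1],[0,0,2.9],[0,0,3.7],[0,0,4.5],[0,0,5.3],[0,0,6.1],[0,0,6.9],[0,0,7.7],[0,0,8.5],[0,0,9.3],[0,0,10.1],[0,0,10.9],[0,0,11.7],[0,0,12.33],[0,0,12.33],[0,0,12.33]],"jaw":[60,60,60,60,60,60,60,60,60,60,60,60,60,60,60,60,60,60]}' 25
python3 - <<'E'
from h import *
n=np.array([np.cos(np.radians(-20)),np.sin(np.radians(-20))])
go((*(np.array([.4424,.1794])+.045*n),.045),70)
im=snapshot('side')
cv2.imwrite('pics/s3.png',cv2.resize(im[150:270,230:390],None,fx=5,fy=5,interpolation=2))
E
```

```text
t: 5.3
eef_pos: [0.4428, 0.1794, 0.0453]
tcp_rot: [0.173, 0.985, 0.0, 0.001]
wrist_force: [0.1, -0.1, 5.8]
grip_width: 0.0544
grip_force: 26.3
tr [-0.892 -0.004  0.007] tw [0.008 0.011 0.018]
t 5.3 [0.4428 0.1794 0.0453] F [ 0.1 -0.1  5.8] w 0.05443738458858762 26.32321327124373
```

View pics/s3.png

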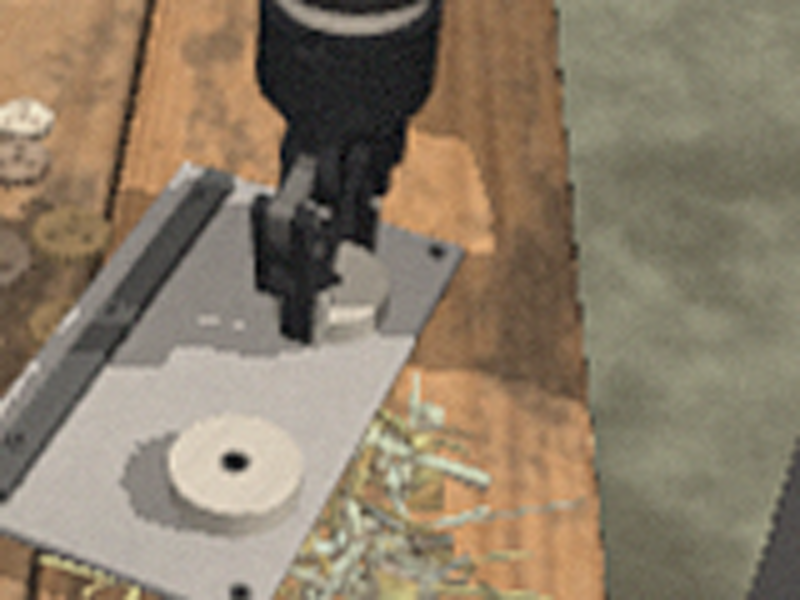

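Turned in place: the disc is still flat on the plate (crop about (355,290)), its flat side towards the bar and the round disc at (233,463) unmoved. Now slide towards the bar along tool -x.

```bash
python3 -m handwheel '{"translation":[[-0.05,0,0],[-0.15,0,0],[-0.27,0,0],[-0.39,0,0],[-0.51,0,0],[-0.63,0,0],[-0.75,0,0],[-0.84,0,0],[-0.88,0,0],[-0.88,0,0],[-0.88,0,0]],"twist":[[0,0,0],[0,0,0],[0,0,0],[0,0,0],[0,0,0],[0,0,0],[0,0,0],[0,0,0],[0,0,0],[0,0,0],[0,0,0]],"jaw":[60,60,60,60,60,60,60,60,60,60,60]}' 25
python3 -m handwheel '{"translation":[[-0.03,0,0],[-0.06,0,0],[-0.08,0,0],[-0.08,0,0]],"twist":[[0,0,0],[0,0,0],[0,0,0],[0,0,0]],"jaw":[60,60,60,60]}' 25
python3 - <<'E'
from h import *
from bench import manip
cv2.imwrite('pics/s4.png',cv2.resize(np.vstack([snapshot('side')[140:230,220:380],snapshot('top')[150:240,200:360]]),None,fx=3.3,fy=3.3,interpolation=2))
print(manip.read_state()["wrist_force"])
E
```

```text
t: 6.45
eef_pos: [0.4822, 0.1647, 0.0452]
tcp_rot: [0.173, 0.985, -0.0, -0.001]
wrist_force: [-6.5, 0.6, 11.9]
grip_width: 0.0548
grip_force: 26.8
t: 6.85
eef_pos: [0.4856, 0.1634, 0.0453]
tcp_rot: [0.173, 0.985, -0.0, -0.002]
wrist_force: [-7.8, 3.1, 12.3]
grip_width: 0.0551
grip_force: 26.9
[-7.73347393  3.11749002 12.3228006 ]
```

View pics/s4.png

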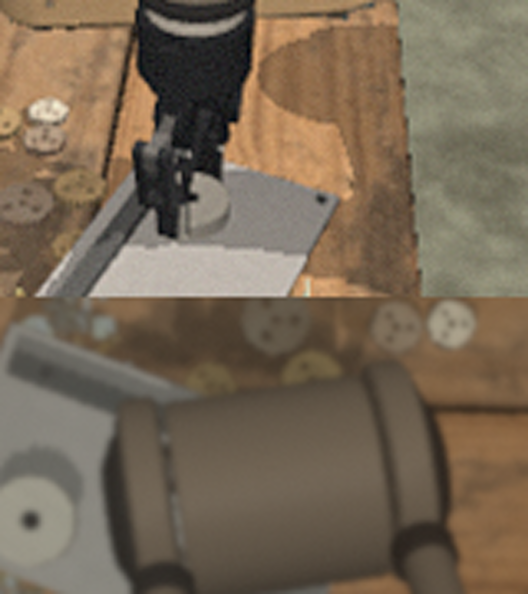

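In the side crop the disc at (207,208) is still a few mm short of the bar. The top view is blocked by the arm. The drag so far is steady friction at about 8 N, so I'll creep on in small steps and watch the force.

```bash
python3 -m handwheel '{"translation":[[-0.02,0,0],[-0.04,0,0],[-0.04,0,0]],"twist":[[0,0,0],[0,0,0],[0,0,0]],"jaw":[60,60,60]}'
python3 -m handwheel '{"translation":[[-0.02,0,0],[-0.04,0,0],[-0.04,0,0]],"twist":[[0,0,0],[0,0,0],[0,0,0]],"jaw":[60,60,60]}'
python3 -m handwheel '{"translation":[[-0.02,0,0],[-0.04,0,0],[-0.04,0,0]],"twist":[[0,0,0],[0,0,0],[0,0,0]],"jaw":[60,60,60]}'
```

```text
t: 7.25
eef_pos: [0.4875, 0.1627, 0.0453]
tcp_rot: [0.173, 0.985, -0.0, -0.002]
wrist_force: [-7.5, 1.3, 12.1]
grip_width: 0.0546
grip_force: 26.9
t: 7.55
eef_pos: [0.4893, 0.162, 0.0453]
tcp_rot: [0.173, 0.985, -0.0, -0.002]
wrist_force: [-8.3, 3.1, 11.7]
grip_width: 0.0551
grip_force: 26.9
t: 7.85
eef_pos: [0.4912, 0.1614, 0.0453]
tcp_rot: [0.173, 0.985, -0.0, -0.002]
wrist_force: [-8.6, 3.4, 11.7]
grip_width: 0.0544
grip_force: 26.9
```

```bash
python3 -m handwheel '{"translation":[[-0.02,0,0],[-0.03,0,0],[-0.03,0,0]],"twist":[[0,0,0],[0,0,0],[0,0,0]],"jaw":[60,60,60]}'
python3 -m handwheel '{"translation":[[-0.02,0,0],[-0.03,0,0],[-0.03,0,0]],"twist":[[0,0,0],[0,0,0],[0,0,0]],"jaw":[60,60,60]}'
python3 -c "
from h import *
cv2.imwrite('pics/s5.png',cv2.resize(snapshot('side')[165:225,245:325],None,fx=8,fy=8,interpolation=2))"
```

```text
t: 8.15
eef_pos: [0.4925, 0.1609, 0.0453]
tcp_rot: [0.173, 0.985, -0.0, -0.002]
wrist_force: [-8.5, 2.3, 11.6]
grip_width: 0.0548
grip_force: 26.9
t: 8.45
eef_pos: [0.4933, 0.1606, 0.0452]
tcp_rot: [0.173, 0.985, -0.0, -0.003]
wrist_force: [-10.6, 4.0, 13.9]
grip_width: 0.0548
grip_force: 27.1
```

View pics/s5.png

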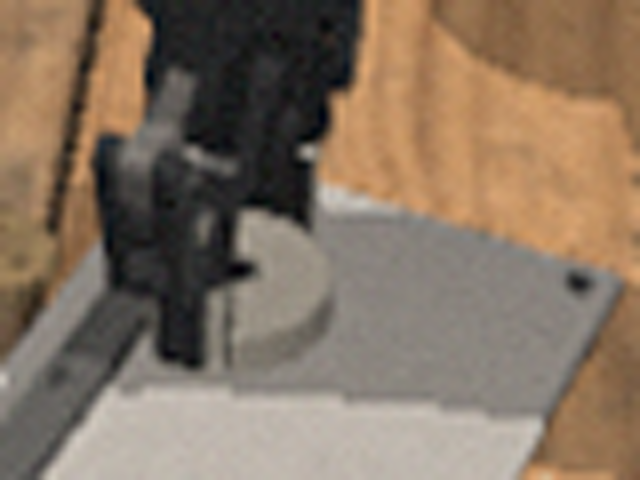

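The disc's bore is at (237,268) in the crop, with the near finger beside the bar's face. The last step fell short and the force rose, so contact is beginning. I'll push a little more.

```bash
python3 -m handwheel '{"translation":[[-0.02,0,0],[-0.03,0,0],[-0.03,0,0]],"twist":[[0,0,0],[0,0,0],[0,0,0]],"jaw":[60,60,60]}' 
python3 -m handwheel '{"translation":[[-0.02,0,0],[-0.03,0,0],[-0.03,0,0]],"twist":[[0,0,0],[0,0,0],[0,0,0]],"jaw":[60,60,60]}' 
python3 -c "
from bench import manip
s=manip.read_state();print(s['moment'],s['tcp_rot'])"
```

```text
t: 8.8
eef_pos: [0.4934, 0.1606, 0.0452]
tcp_rot: [0.173, 0.985, -0.0, -0.004]
wrist_force: [-15.0, 7.3, 18.0]
grip_width: 0.0548
grip_force: 27.4
t: 9.1
eef_pos: [0.4934, 0.1605, 0.0452]
tcp_rot: [0.173, 0.985, -0.0, -0.005]
wrist_force: [-18.8, 9.4, 21.0]
grip_width: 0.0552
grip_force: 27.7
[ 1.8631038   3.04709815 -0.00423486] [ 1.72645787e-01  9.84969588e-01 -9.87224352e-05 -5.32280128e-03]
```

The TCP has stalled at 53.8 mm of travel while the push grew to 20 N. The moment about z is near zero, so the contact is spread evenly along the flat. I'll ease the push slightly, open, rise and look.

```bash
python3 -m handwheel '{"translation":[[0.02,0,0],[0.03,0,0],[0.03,0,0],[0.03,0,0],[0.03,0,0],[0.03,0,0],[0.03,0,0],[0.03,0,0],[0.03,0,0]],"twist":[[0,0,0],[0,0,0],[0,0,0],[0,0,0],[0,0,0],[0,0,0],[0,0,0],[0,0,0],[0,0,0]],"jaw":[60,60,66,68,72,76,80,80,80]}' 
python3 -m handwheel '{"translation":[[0,0,-0.2],[0,0,-0.6],[0,0,-1.2],[0.6,0,-2.0],[1.5,0,-2.6],[2.4,0,-2.6],[2.4,0,-2.6],[2.4,0,-2.6]],"twist":[[0,0,0],[0,0,0],[0,0,0],[0,0,0],[0,0,0],[0,0,0],[0,0,0],[0,0,0]],"jaw":[80,80,80,80,80,80,80,80]}' 
python3 -c "
from h import *
t=snapshot('top');s=snapshot('side');cv2.imwrite('pics/t6.png',t);cv2.imwrite('pics/s6.png',s)
cv2.imwrite('pics/v6.png',np.hstack([warp(n,i,.44,.56,.09,.21,.04,.0003) for n,i in(('top',t),('side',s))]))
g=cv2.cvtColor(cv2.absdiff(s,cv2.imread('pics/side0.png')),6)"
```

```text
t: 10.0
eef_pos: [0.4973, 0.1593, 0.0447]
tcp_rot: [0.174, 0.985, 0.0, -0.0]
wrist_force: [-0.3, 0.3, -0.4]
grip_width: 0.0678
grip_force: 0.0
t: 10.8
eef_pos: [0.3842, 0.2008, 0.176]
tcp_rot: [0.173, 0.985, 0.0, 0.001]
wrist_force: [0.1, -0.5, 0.7]
grip_width: 0.0681
grip_force: 0.0
```

View pics/v6.png

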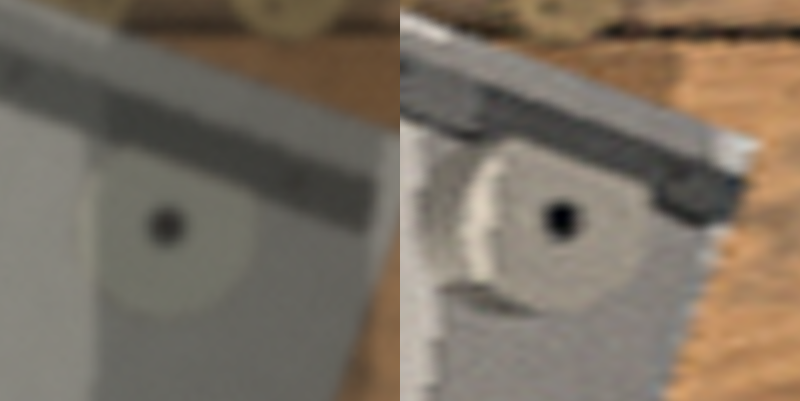

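The flat lies along the bar in both rectified views: edge about (125,148)–(245,190) on the left, (510,140)–(650,185) on the right, with no visible wedge. Next I check the angle and the gap in numbers.

```bash
python3 - <<'E'
from h import *
a=np.radians(-20); n=np.array([np.cos(a),np.sin(a)]); l=np.array([-n[1],n[0]])
for c,pic in(("top","t6"),("side","s6")):
    im=cv2.imread(f"pics/{pic}.png"); g=cv2.cvtColor(im,6).astype(np.float32)
    g=cv2.GaussianBlur(g,(0,0),.6)
    bore=[.56-226*.0003,.21-167*.0003] if c=="top" else [.56-221*.0003,.21-163*.0003]
    bore=np.array(bore)
    def line(z,s0,s1,d0,d1,sign):
        S=np.arange(s0,s1,.001); D=np.arange(d0,d1,.0003); pk=[]
        for s in S:
            q=bore+s*l+D[:,None]*n; p=proj(c,np.c_[q,np.full(len(D),z)]).astype(np.float32)
            k=sign*np.gradient(cv2.remap(g,p[None,:,0],p[None,:,1],1)[0]); i=np.argmax(k)
            pk.append(D[i])
        pk=np.array(pk); m=np.ones(len(S),bool)
        for _ in range(6):
            f=np.polyfit(S[m],pk[m],1); m=abs(pk-np.polyval(f,S))<.0012
        return "deg %.2f at0 %.2fmm n=%d/%d"%(np.degrees(np.arctan(f[0])),f[1]*1e3,m.sum(),len(S))
    print(c,bore,"flat",line(.04,-.016,.016,.012,.026,-1))
    print("  bar far",line(.034,-.03,.10,.028,.045,1),"| bar near left",line(.034,.03,.10,.01,.028,-1))
    # round disc shift
    im0=cv2.imread(f"pics/{'top' if c=='top' else 'side'}0.png")
    cr=(209,217) if c=="top" else (277,243)
    t=cv2.cvtColor(im0,6)[cr[1]-10:cr[1]+11,cr[0]-12:cr[0]+13]
    b=cv2.cvtColor(im,6)[cr[1]-14:cr[1]+15,cr[0]-16:cr[0]+17]
    print("  round",cv2.minMaxLoc(cv2.matchTemplate(b,t,5))[1::2],"expect (4,4)")
E
```

```text
top [0.4922 0.1599] flat deg -0.48 at0 18.74mm n=31/32
  bar far deg 0.12 at0 34.84mm n=127/130 | bar near left deg 0.14 at0 18.00mm n=69/70
  round (0.9986883401870728, (4, 4)) expect (4,4)
side [0.4937 0.1611] flat deg 0.20 at0 18.62mm n=31/32
  bar far deg 3.96 at0 35.05mm n=61/130 | bar near left deg -0.01 at0 14.66mm n=69/70
  round (0.9963247179985046, (4, 4)) expect (4,4)
```

```bash
python3 -c "
from bench import ticket; print(ticket.finish_job())"
```

```text
the job is handed in; nothing more can be done
None
```

The flat-edged disc now lies against the bar: its flat reads parallel to the face to about half a degree, with no gap visible in either camera. The round disc hasn't moved, the gripper is open and clear, and the job was handed in at about 11 s.

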